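# Lock the sample loader's carriage with the T-key

### The job

Take the red-handled T-key from its stand, lower it down the deep service well of the sample loader and feel it gently onto the square stem at the bottom, then turn the stem clockwise (seen from above) until it comes up against its stop. Pull the key out and stand it back in its stand, and let go. Press and twist only lightly, do not force the stem against its stop or its seat, and leave everything else on the bench where it is.

Things in the scene. Friction and masses are not known exactly. Their poses are not given: they have to be found in the camera images.
- key: steel T-key, 175 to 325 g, standing upright in the stand. Origin: centre of its lower end face; z up the 12 mm round shank, x along the red cross bar. Bar: 90 mm along x, 14 mm thick along y, 22 mm high, centred 150 mm above the origin; grip its middle from above across the 14 mm.
- key_tip (a point): the key's origin, axes as the key's: centre of the open lower face of its square socket. Socket: 31 x 31 mm outside, 31 mm tall; 23 x 23 mm inside, 25 mm deep; its flats lie parallel to the key's x and y.
- key_bar (a point): point on the key: middle of the cross bar, 150 mm above key_tip, axes as the key's
- loader: fixed ivory sample loader, 240 (x) x 200 (y) x 120 mm high, origin at the centre of its underside; its black and blue display faces -x; five capped tubes stand to 30 mm above its top along the far (+x) edge, at x = +80 mm. The service well opens in its top at x = -40 mm, y = 0.
- well_mouth (a point): centre of the mouth of the square service well, level with the loader's top, axes as the loader's. The well is 52 x 52 mm inside, upright, 116 mm deep, with a thin blue frame round its mouth. The brass stem stands on its axis; the stem's shoulders lie 60 to 80 mm below the mouth, different each time, so the depth must be felt or seen.
- well_floor (a point): centre of the well's floor, 116 mm below the mouth. The stem above it is 20 x 20 mm square, with flat corner shoulders round a steep conical nose 12 mm high, 20 mm wide at its foot. Its flats are turned up to 0.5 rad either way from the loader's sides, different each time: feel or look for them. The socket fits it with 1.5 mm play each side, +/-0.16 rad of turn.
- stem (a joint): turn of the stem (rad): 0 at the start, grows clockwise seen from above, hard stop at 0.9; no turn below 0. Friction of 0.08 N m holds it where it is left. The stem rides on a spring: it sinks from 3 N on and is 12 mm down, solid, at 10 N. A key that is not lined up rests on its shoulders; when the flats line up the stem springs up into the socket.
- stand: fixed grey key stand, 80 x 80 x 70 mm, on a black 100 x 100 x 6 mm foot, origin at the centre of its underside; a square well 48 x 48 mm, 60 mm deep, in the middle of its top. The key stands in it on its lower end, cross bar above, turned any way.
- stand_floor (a point): centre of the floor of the stand's well, 10 mm above the bench, 60 mm below the stand's top
- marker: white marker pen with red cap, 130 mm long, 15 mm thick, lying along its x; origin under its middle. Leave alone.
- reagent: small amber bottle, 32 mm wide, 60 mm tall; origin under its centre. Leave alone.
- mug: white mug, 80 mm wide, 95 mm tall, handle at +y; origin under its centre. Leave alone.
- rack: white tube rack with purple- and yellow-capped tubes, 60 x 200 mm, 92 mm tall; origin under its centre. Leave alone.
- notebook: white spiral notebook, 150 x 210 x 15 mm; origin under its centre. Leave alone.
- handset: black telephone handset lying flat, 150 x 50 x 25 mm; origin under its centre. Leave alone.
Mind the look-alikes: they are no part of the job. Of the things like the key, leave any that is yellow; of the rest the larger one is meant.

How it is judged:
On the way, in this order (a step that is already met when the one before it is completed fails the run):
1. the key's socket is down the loader's service well, at least 50 mm below its mouth (z of key_tip in the frame of well_mouth below -0.05 m and horizontal distance between key_tip and well_mouth below 0.02 m and value of joint stem below 0.6 rad), for 0.1 s.
2. with the key still down the well, the stem is turned clockwise to its stop (0.82 rad or more of 0.9) (z of key_tip in the frame of well_mouth below -0.05 m and horizontal distance between key_tip and well_mouth below 0.02 m and value of joint stem above 0.82 rad), for 0.2 s.
At the end, for the whole second after the job is handed in: The stem stands at its clockwise stop (0.80 rad or more of 0.9), the key stands in its stand's well (lower end within 25 mm of the well's centre and 15 mm of its floor, leaning less than 0.35 rad), at rest and released (value of joint stem above 0.8 rad and horizontal distance between key_tip and stand_floor below 0.025 m and z of key_tip in the frame of stand_floor below 0.015 m and angle between key's own z axis and vertical below 0.35 rad and linear speed of key below 0.02 m/s); the robot touches nothing.
It fails at once if the contact forces of the key on the loader and its stem, pressing and twisting together, exceed 60 N (contact force between key and loader above 60 N).
It fails at once if the robot itself presses on the loader with more than 25 N (contact force between any of the arm, the fingers and loader above 25 N).
It fails at once if a bystander is shifted by more than 30 mm (distance of any of marker, reagent, mug, rack, notebook, handset from where it was at the start of the episode above 0.03 m).
It also fails if it takes over 67 s, if anything falls off the work surface, if the arm or the gripper's body presses on something with over 40 N, if the wrist force passes 120 N, or if a joint passes its speed limit or range.

### The arm

A 6-joint arm with a two-finger parallel gripper is mounted at the origin on the work surface. World frame = base frame: x ahead of the robot, y to its left, z up, the work surface at z = 0. Lengths are in m, angles in rad, forces in N, time in s.
With the tool pointing down it reaches from about 0.3 to 0.75 m from the base axis. Payload 8.5 kg.
Tool frame: the origin (TCP) lies at the very end of the fingers, on their centre line; the grasp point (between the pads) lies 19 mm behind it; z points along the fingers, y is the line along which they close (so a half turn about z gives the same grasp; the last joint's range is limited). The gripper opens to 88 mm and grips with 3 to 60 N. Pads are 18 mm wide; open, the fingers measure 123 mm over their backs; the gripper's body (75 mm by 187 mm) begins 45 mm behind the grasp point.
Start: joints at [0.964, 0.381, 1.297, -0, 1.464, -0.215], TCP at [0.21, 0.508, 0.239] pointing down, gripper open.
Joint ranges: [-3.11, 3.11], [-0.89, 2.33], [0.22, 2.48], [-1.42, 4.56], [0.17, 2.85], [-2.88, 2.88]. Speed limits (rad/s): [2.39, 2.39, 3.14, 3.14, 3.14, 3.14].

### API

Orientations are given as a unit quaternion [x, y, z, w].
In Python, from cell import env gives the robot as it stands.
- The arm moves only by the tool servo_tool, never from a script. Its argument "rows" is text: rows parted by semicolons, each of 7 numbers parted by spaces: the finger opening in m, from 0 to 0.0881, then the shift along the world's x, y, z in m, then the turn, a rotation vector about the world's x, y, z in units of 8 degrees (1.0 is 8 degrees). A call has 1 to 5 rows; each row shifts and turns the commanded pose from where the row before left it; what a row does not reach is not made up. A row lasts 1/8 s, in which the tool goes at most 62.5 mm and 10.7 degrees, less where a joint would pass 70% of its speed; a pose out of reach is approached as far as the arm can. A call is refused whole if a number of a shift passes 0.0625 or a number of a turn 1, either way. A call with a gripper value outside its range is refused whole. The fingers move at their own pace and stop on an object; "squeeze" is the grip in N (left out, the last holds). Time passes only in rows, so rows that do not move let the fingers close. It gives the time, the measured TCP pose, the force, the opening and the grip force at its end, in the units of the state.
- env.state(): the state, without advancing time (a new reading comes with each control period).
- env.capture(name): name is "side" or "top"; returns a dict with "pixels" (400x640x3 uint8, blue, green, red), "intrinsics" (3x3 intrinsics, pixels), "R" (3x3) and "t" (3): a world point X has camera coordinates R X + t. Camera axes: x right, y down, z forward; pixel columns grow to the right and rows downward; lengths in m; the calibration is good to about 2 mm. A picture is of the moment at which its call begins. There is no depth.
- env.finish_job(): hands the job in; it is judged then, once.
The state is a dict: "clock": time; "joint_pos": joint angles; "joint_velocities": joint speeds; "effort": joint torques, N m; "position": TCP position; "eef_rot": TCP orientation; "wrist_force": force on the tool from outside, world axes, zero at the start; "moment": the same for the moment, N m; "width": finger opening in m; "gripper_force": force on a finger pad.
Only numpy, scipy, OpenCV 4.12 (cv2) and the standard library are available. Lean on these libraries where they do the work, as an engineer would, in place of code of your own. Each camera call takes 0.05 s, during which the arm holds its last target. There are 200 camera calls.

## Working session

There is one attempt and no reset: what is moved stays moved. The work goes in short steps, Python scripts to look and compute and a tool call to move; the robot and the scene stay as the last step left them, time stands still between calls to the robot, and variables do not carry over. Pictures are saved under pics/ and viewed, at most 10 in all, crops included, and the job is handed in when it is done.

Besides the shell and the picture viewer there is one more tool, called by a JSON object that holds its "api" and its "payload", one argument or row to a line. servo_tool: Moves the arm, as the interface text tells. Its arguments: {"type":"object","properties":{"rows":{"type":"string"},"squeeze":{"type":"number"}},"required":["rows"]}

```bash
mkdir -p pics; python3 - <<'E'
from cell import env
import cv2,numpy as np,pickle
d={}
for n in("side","top"):
    c=env.capture(n); cv2.imwrite(f"pics/{n}0.png",c["pixels"]); d[n]=c
    print(n,np.round(c["intrinsics"],1).tolist(),np.round(c["R"],3).tolist(),np.round(c["t"],3).tolist(), np.round(-np.array(c["R"]).T@np.array(c["t"]),3))
pickle.dump(d,open("c0.pkl","wb"))
s=env.state();print(s)
E
```

```text
side [[363.4, 0.0, 323.4], [0.0, 363.4, 198.6], [0.0, 0.0, 1.0]] [[-0.864, -0.504, 0.014], [-0.344, 0.567, -0.748], [0.369, -0.651, -0.663]] [0.51, 0.274, 1.101] [0.128 0.818 0.928]
top [[367.6, 0.0, 315.2], [0.0, 367.6, 197.7], [0.0, 0.0, 1.0]] [[-0.016, -1.0, 0.006], [-0.997, 0.015, -0.072], [0.072, -0.007, -0.997]] [0.031, 0.571, 1.284] [0.477 0.031 1.322]
{'clock': 0.1, 'joint_pos': array([ 9.63704724e-01,  3.81097679e-01,  1.29815873e+00,  2.51949364e-05,
        1.46356166e+00, -2.15286115e-01]), 'joint_velocities': array([-0.00059987, -0.0034658 , -0.00291285,  0.00066081,  0.00010747,
       -0.00052033]), 'effort': array([ 4.75510999e-03, -4.38652432e+01, -2.24913633e+01,  7.15300371e-02,
        3.41642601e-02, -1.13376523e-04]), 'position': array([0.20986863, 0.50812126, 0.23822497]), 'eef_rot': array([ 1.94653384e-01,  9.80871900e-01, -5.56627592e-04, -2.56378041e-04]), 'wrist_force': array([ 0.06857133, -0.10713588, -0.0148945 ]), 'moment': array([-0.01137858,  0.00469823, -0.01269783]), 'gripper_force': 0.0, 'width': 0.08797849084353107}
```

View pics/side0.png

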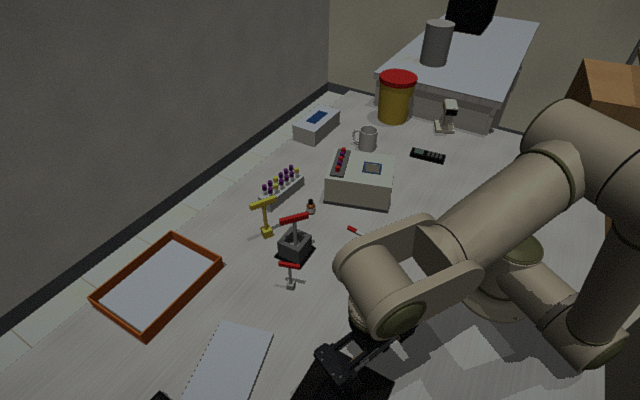

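View pics/top0.png

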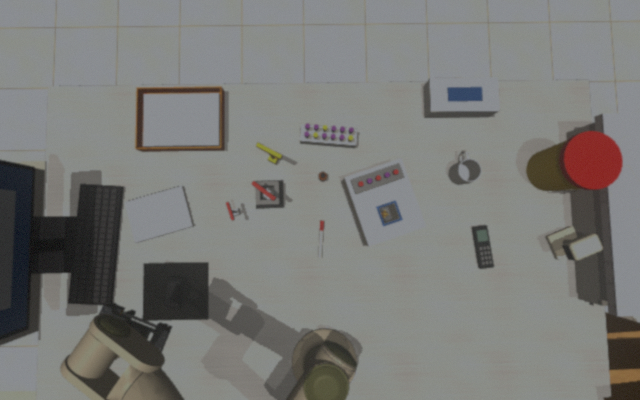

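The two starting views show these key-like things:
- **Red T-key in the grey stand:** top (265,188), side (294,218).
- **Small red T-key:** top (236,210), side (289,265).
- **Yellow T-key:** top (269,152), side (262,203).

Yellow is excluded, and of the two red ones the larger is meant, so I choose the one in the stand. The loader's well has its blue frame at top (389,213), side (372,168).

```bash
cat > h.py <<'E'
import cv2,numpy as np
def ray(c,p):
    K,R,t=[np.array(c[k],float) for k in("intrinsics","R","t")]
    d=R.T@np.linalg.inv(K)@np.array([p[0],p[1],1.]); return -R.T@t,d/np.linalg.norm(d)
def tri(c1,p1,c2,p2):
    o1,d1=ray(c1,p1);o2,d2=ray(c2,p2)
    s=np.linalg.lstsq(np.c_[d1,-d2],o2-o1,rcond=None)[0]
    a=o1+s[0]*d1;b=o2+s[1]*d2
    return (a+b)/2,np.linalg.norm(a-b)
def plane(c,p,z):
    o,d=ray(c,p); return o+d*(z-o[2])/d[2]
def proj(c,X):
    K,R,t=[np.array(c[k],float) for k in("intrinsics","R","t")]
    q=K@(R@np.array(X)+t); return q[:2]/q[2]
def mask(c,kind):
    h=cv2.cvtColor(c["pixels"],cv2.COLOR_BGR2HSV)
    if kind=="red": return (((h[...,0]<8)|(h[...,0]>172))&(h[...,1]>140)&(h[...,2]>70)).astype(np.uint8)
    if kind=="blue": return ((h[...,0]>98)&(h[...,0]<125)&(h[...,1]>70)&(h[...,2]>40)).astype(np.uint8)
def blobs(c,kind,roi,amin=8):
    m=mask(c,kind);x0,y0,x1,y1=roi;z=np.zeros_like(m);z[y0:y1,x0:x1]=m[y0:y1,x0:x1]
    n,l,s,ce=cv2.connectedComponentsWithStats(z); out=[]
    for i in range(1,n):
        if s[i,4]>=amin:
            pts=np.argwhere(l==i)[:,::-1].astype(np.float32)
            out.append((s[i,4],ce[i],cv2.minAreaRect(pts)))
    return out
E
python3 - <<'E'
import pickle; from h import *
d=pickle.load(open("c0.pkl","rb"))
for n,roi in(("top",(215,140,420,260)),("side",(240,130,420,300))):
    for k in("red","blue"):
        for a,c,r in blobs(d[n],k,roi): print(n,k,a,np.round(c,1),np.round(r[0],1),np.round(r[1],1),round(r[2],1))
def cr(n,x,y,w,h,W,H): return cv2.resize(d[n]["pixels"][y:y+h,x:x+w],(W,H),interpolation=cv2.INTER_CUBIC)
A=np.hstack([cr("top",225,140,80,60,400,300),cr("side",250,190,80,60,400,300)])
B=np.hstack([cr("top",340,155,80,60+30,400,300+0) if 0 else cr("top",335,155,100,75,400,300) if 0 else cr("top",340,165,80,60,400,300)*1,cr("side",320,145,80,60,400,300)])
cv2.imwrite("pics/crop.png",cv2.convertScaleAbs(np.vstack([A,B]),alpha=1.5))
E
```

```text
top red 9 [395.2 171.7] [395.  171.5] [3. 2.] 90.0
top red 8 [378.  177.5] [378.  177.5] [2.1 2.1] 45.0
top red 53 [263.1 190.2] [263.1 190.4] [25.   2.6] 36.9
top red 9 [360.2 183.3] [360.  183.5] [3. 2.] 90.0
top blue 92 [388.3 213.4] [388.9 212.9] [19.6 19.5] 70.6
side red 11 [340.5 157.2] [340.5 157. ] [2.1 3.5] 45.0
side red 11 [337.5 166.4] [337.5 166.5] [2.8 2.8] 45.0
side red 107 [293.5 216.4] [293.8 216.3] [ 3.7 29.1] 75.4
side red 31 [351.6 228.5] [351.5 228.5] [8.5 3.1] 26.6
side red 76 [289.  263.9] [288.9 263.9] [20.6  3.5] 10.6
side blue 73 [371.7 167.9] [371.6 167.5] [18.4 10.7] 8.1
```

View pics/crop.png

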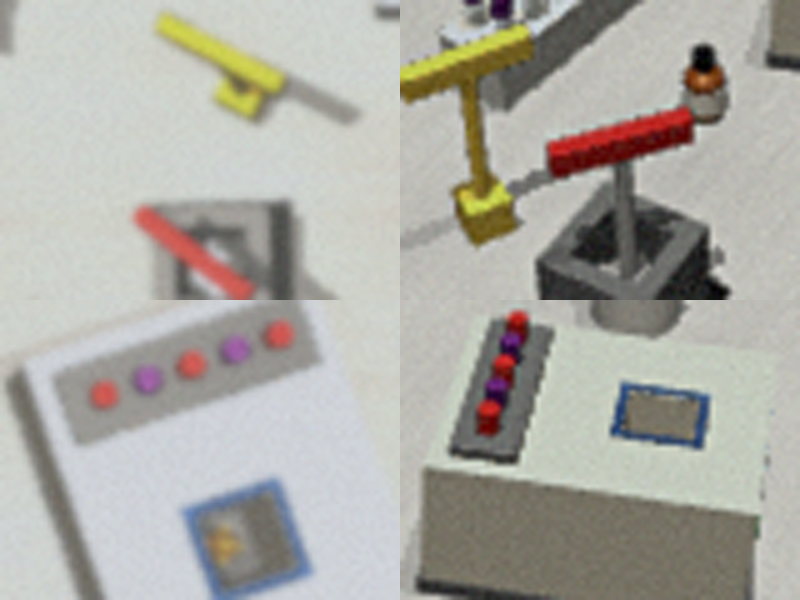

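The crop shows the long red bar on its steel shank in the grey stand. The yellow key stands outside the stand. The loader's blue-framed well has the brass stem visible at about top (385,213). The choice holds, so I measure next.

```bash
cat >> h.py <<'E'
def softred(c,roi,lo=45):
    b,g,r=[c["pixels"][...,i].astype(int) for i in range(3)]
    m=(r-np.maximum(b,g)>lo).astype(np.uint8); x0,y0,x1,y1=roi; z=m*0; z[y0:y1,x0:x1]=m[y0:y1,x0:x1]
    n,l,s,ce=cv2.connectedComponentsWithStats(z); i=1+np.argmax(s[1:,4])
    pts=np.argwhere(l==i)[:,::-1].astype(np.float32)
    r=cv2.minAreaRect(pts); B=cv2.boxPoints(r); e=[np.linalg.norm(B[i]-B[(i+1)%4]) for i in range(4)]
    k=int(np.argmin(e)); A=(B[k]+B[(k+1)%4])/2; C=(B[(k+2)%4]+B[(k+3)%4])/2
    return (A,C) if A[1]<C[1] else (C,A),len(pts),r
E
python3 - <<'E'
import pickle; from h import *
d=pickle.load(open("c0.pkl","rb"));T,S=d["top"],d["side"]
(t1,t2),n,r=softred(T,(245,170,290,210));(s1,s2),m,q=softred(S,(270,200,315,240))
print("top",t1,t2,n,"side",s1,s2,m)
for a,b in((s1,s2),(s2,s1)):
    A,e=tri(T,t1,S,a);B,f=tri(T,t2,S,b); print(np.round(A,3),np.round(B,3),"gap",round(e,4),round(f,4),"len",np.linalg.norm(A-B))
print("top ends on z=.171",plane(T,t1,.171),plane(T,t2,.171))
# small key
(u1,u2),n,r=softred(T,(222,198,250,222),25);(v1,v2),m,q=softred(S,(275,255,305,275))
print("small",u1,u2,v1,v2,[np.linalg.norm(plane(T,u1,.08)-plane(T,u2,.08))])
# loader
bt=blobs(T,"blue",(370,195,410,230))[0];bs=blobs(S,"blue",(355,150,390,185))[0]
W,g=tri(T,bt[2][0],S,bs[2][0]);print("well",W,g)
for n,c,b in(("top",T,bt),("side",S,bs)):
    B=cv2.boxPoints(b[2]);P=np.array([plane(c,p,.12) for p in B]);print(n,np.round(P.mean(0),4),[ (round(float(np.linalg.norm(P[i]-P[(i+1)%4])),4),round(float(np.degrees(np.arctan2(*(P[(i+1)%4]-P[i])[[1,0]]))),1)) for i in range(4)])
# caps
hs=[]
for n,c,roi in(("top",T,(350,165,405,190)),("side",S,(330,150,350,185))):
    print(n,[(a,np.round(ce,1)) for a,ce,_ in blobs(c,"red",roi,4)])
E
```

```text
top [252.48    182.36003] [273.76    198.32002] 103 side [308.2549  213.97697] [279.84073 221.38936] 181
[0.572 0.198 0.205] [0.597 0.179 0.13 ] gap 0.0767 0.0796 len 0.08127175831136683
[0.613 0.221 0.162] [0.559 0.153 0.163] gap 0.0006 0.0039 len 0.0869133650776377
top ends on z=.171 [0.61173528 0.21962638 0.171     ] [0.56038488 0.15312869 0.171     ]
small [226.60002 201.80002] [232.40001 219.20001] [278.67734 262.72076] [299.26602 266.58112] [np.float64(0.06219488095664857)]
well [ 0.51099999 -0.21724167  0.12091851] 0.0010239748527055826
top [ 0.5106 -0.2176  0.12  ] [(0.0642, -71.5), (0.0638, -162.3), (0.064, 108.4), (0.0637, 17.9)]
side [ 0.5122 -0.2187  0.12  ] [(0.0678, -69.1), (0.0693, -162.6), (0.0671, 108.7), (0.0668, 17.9)]
top [(np.int32(9), array([395.2, 171.7])), (np.int32(8), array([378. , 177.5])), (np.int32(9), array([360.2, 183.3]))]
side [(np.int32(11), array([340.5, 157.2])), (np.int32(11), array([337.5, 166.4]))]
```

```bash
python3 - <<'E'
import pickle; from h import *
d=pickle.load(open("c0.pkl","rb"));T,S=d["top"],d["side"]
o=[]
for c,roi in((T,(245,135,292,170)),(S,(240,190,280,215))):
    h=cv2.cvtColor(c["pixels"],cv2.COLOR_BGR2HSV);m=((abs(h[...,0].astype(int)-27)<8)&(h[...,1]>110)).astype(np.uint8)
    z=m*0;x0,y0,x1,y1=roi;z[y0:y1,x0:x1]=m[y0:y1,x0:x1];p=np.argwhere(z)[:,::-1]
    o.append((p[p[:,0].argmin()],p[p[:,0].argmax()]))
print(o); print(tri(T,o[0][0],S,o[1][1]),tri(T,o[0][1],S,o[1][0]))
E
```

```text
[(array([257, 144]), array([281, 156])), (array([249, 204]), array([276, 199]))]
(array([0.69429593, 0.18420553, 0.19745142]), np.float64(0.07249897015555459)) (array([0.73781629, 0.15651628, 0.11647342]), np.float64(0.07887129428514444))
```

{"api": "servo_tool", "payload": {
  "rows": "0.06 0.03 -0.026 0.004 0 0 -0.94; 0.06 0.03 -0.026 0.004 0 0 -0.94; 0.06 0.03 -0.026 0.004 0 0 -0.94; 0.06 0.03 -0.026 0 0 0 -0.94; 0.06 0.03 -0.026 0 0 0 -0.94",
  "squeeze": 25
}}

```text
clock: 0.72
position: [0.3608, 0.3773, 0.2505]
eef_rot: [0.502, 0.865, -0.0, -0.0]
wrist_force: [-0.4, -0.1, -0.3]
width: 0.0601
gripper_force: 0.0
```

{"api": "servo_tool", "payload": {
  "rows": "0.06 0.03 -0.026 0 0 0 -0.94; 0.06 0.03 -0.026 0 0 0 -0.94; 0.06 0.03 -0.026 0 0 0 -0.94; 0.06 0.03 -0.026 0 0 0 -0.94; 0.06 0.03 -0.026 0 0 0 -0.94"
}}

```text
clock: 1.35
position: [0.5108, 0.2473, 0.2504]
eef_rot: [0.754, 0.657, -0.0, -0.0]
wrist_force: [1.4, 0.9, 0.9]
width: 0.0599
gripper_force: 0.0
```

{"api": "servo_tool", "payload": {
  "rows": "0.06 0.03 -0.026 0 0 0 -0.94; 0.06 0.03 -0.026 0 0 0 -0.94; 0.06 0.016 -0.01 0 0 0 -0.94; 0.06 0 0 0 0 0 -0.94; 0.06 0 0 0 0 0 0"
}}

```text
clock: 1.98
position: [0.586, 0.1861, 0.2502]
eef_rot: [0.898, 0.441, -0.0, -0.0]
wrist_force: [-0.5, 0.6, -0.3]
width: 0.0598
gripper_force: 0.0
```

{"api": "servo_tool", "payload": {
  "rows": "0.06 0 0 -0.03 0 0 0; 0.06 0 0 -0.03 0 0 0; 0.06 0 0 -0.03 0 0 0; 0.06 0 0 -0.018 0 0 0; 0.06 0 0 0 0 0 0"
}}

```text
clock: 2.6
position: [0.5852, 0.1864, 0.1416]
eef_rot: [0.897, 0.442, -0.001, -0.0]
wrist_force: [0.6, -0.2, 0.7]
width: 0.0599
gripper_force: 0.0
```

{"api": "servo_tool", "payload": {
  "rows": "0.03 0 0 0 0 0 0; 0.005 0 0 0 0 0 0; 0.005 0 0 0 0 0 0; 0.005 0 0 0 0 0 0; 0.005 0 0 0 0 0 0",
  "squeeze": 25
}}

```text
clock: 3.22
position: [0.586, 0.1863, 0.1428]
eef_rot: [0.898, 0.441, 0.0, 0.0]
wrist_force: [0.0, 0.7, 1.1]
width: 0.0138
gripper_force: 25.0
```

```bash
python3 - <<'E'
from cell import env
from h import *
import pickle
T=env.capture("top");S=env.capture("side");s=env.state();print(s["position"],s["width"],s["gripper_force"],s["wrist_force"],s["moment"])
cv2.imwrite("pics/g.png",np.hstack([cv2.resize(c["pixels"][y:y+75,x:x+75],(400,400),interpolation=2) for c,x,y in((T,225,150),(S,255,190))]))
E
```

```text
[0.5860383  0.18632993 0.1428755 ] 0.013839890674934472 24.997143214568496 [0.0790372  0.19787929 1.25611944] [-0.00347162  0.19927478 -0.01458426]
```

View pics/g.png

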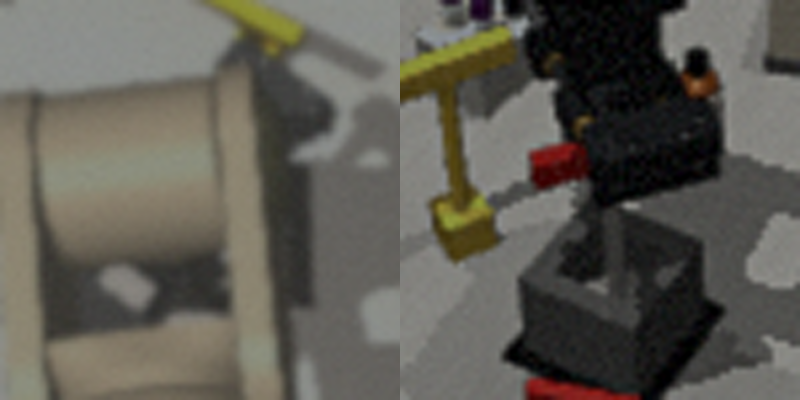

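The side view shows the fingers closed on the middle of the red bar at side ~(313,218), and the opening reads 13.8 mm, so the right key is gripped. Next I lift it and carry it over the well.

{"api": "servo_tool", "payload": {
  "rows": "0.005 0 0 0.01 0 0 0; 0.005 0 0 0.04 0 0 0; 0.005 0 0 0.04 0 0 0; 0.005 0 0 0.04 0 0 0; 0.005 0 0 0.04 0 0 0",
  "squeeze": 40
}}

```text
clock: 3.95
position: [0.5856, 0.1863, 0.3145]
eef_rot: [0.898, 0.44, -0.0, 0.0]
wrist_force: [0.9, -0.0, -2.2]
width: 0.0136
gripper_force: 40.0
```

{"api": "servo_tool", "payload": {
  "rows": "0.005 -0.0075 -0.04 0 0 0 0; 0.005 -0.0075 -0.04 0 0 0 0; 0.005 -0.0075 -0.04 0 0 0 0; 0.005 -0.0075 -0.04 0 0 0 0; 0.005 -0.0075 -0.04 0 0 0 0"
}}

```text
clock: 4.58
position: [0.5479, -0.0149, 0.3132]
eef_rot: [0.898, 0.441, 0.0, 0.0]
wrist_force: [0.2, -0.3, -1.0]
width: 0.0139
gripper_force: 40.0
```

{"api": "servo_tool", "payload": {
  "rows": "0.005 -0.0075 -0.04 0 0 0 0; 0.005 -0.0075 -0.04 0 0 0 0; 0.005 -0.0075 -0.04 0 0 0 0; 0.005 -0.0075 -0.04 0 0 0 0; 0.005 -0.0075 -0.04 0 0 0 0"
}}

```text
clock: 5.2
position: [0.5104, -0.2149, 0.3132]
eef_rot: [0.898, 0.44, 0.0, 0.0]
wrist_force: [1.0, -0.1, -1.6]
width: 0.0133
gripper_force: 40.0
```

{"api": "servo_tool", "payload": {
  "rows": "0.005 0 -0.004 0 0 0 0; 0.005 0 0 0 0 0 0; 0.005 0 0 0 0 0 0; 0.005 0 0 0 0 0 0"
}}

```text
clock: 5.7
position: [0.5112, -0.2168, 0.3129]
eef_rot: [0.897, 0.441, 0.0, 0.0]
wrist_force: [0.6, -0.5, -1.1]
width: 0.0131
gripper_force: 40.0
```

```bash
python3 - <<'E'
from cell import env
from h import *
import pickle
T=env.capture("top");S=env.capture("side");s=env.state();print(s["position"],s["width"],s["gripper_force"],s["wrist_force"],s["moment"])
pickle.dump((T,S),open("c1.pkl","wb"))
p=s["position"]; im=S["pixels"].copy()
for z in(-.13,):
    print("expected tip px",proj(S,p+[0,0,z]),proj(S,p+[0,0,z+.031]))
cv2.imwrite("pics/w.png",np.hstack([cv2.resize(c["pixels"][y:y+100,x:x+80],(400,500),interpolation=2) for c,x,y in((T,350,150),(S,330,90))]))
E
```

```text
[ 0.5111348  -0.21707758  0.31284616] 0.01374219378442266 39.99530738219619 [ 0.67554239 -0.57289222 -2.06701923] [-0.06834119  0.09169227  0.06821432]
expected tip px [373.4904989 153.7085823] [374.41541198 146.45476384]
```

View pics/w.png

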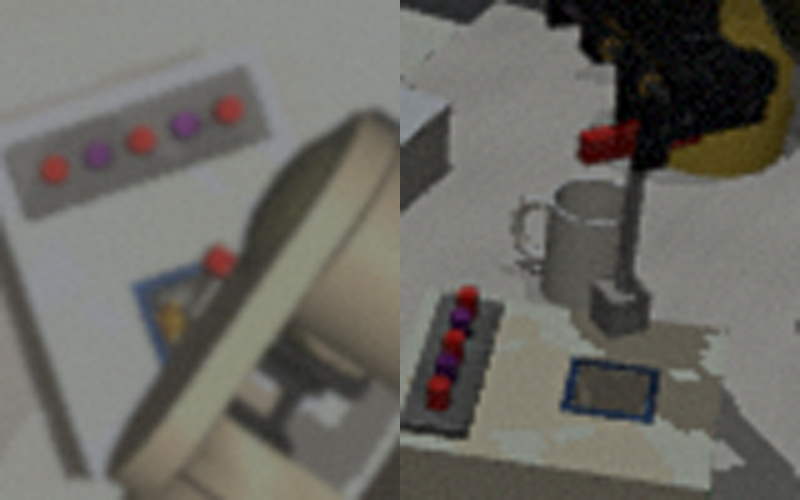

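The side view shows the socket hanging at side (374,151), against an expected (373.9,150). The well frame is right below it at (372,168). The key hangs upright, so I lower it.

{"api": "servo_tool", "payload": {
  "rows": "0.005 0.0003 -0.001 -0.03 0 0 0; 0.005 0 0 -0.02 0 0 0; 0.005 0 0 -0.015 0 0 0; 0.005 0 0 -0.01 0 0 0; 0.005 0 0 -0.005 0 0 0"
}}

```text
clock: 6.42
position: [0.5114, -0.2186, 0.2325]
eef_rot: [0.898, 0.441, -0.0, -0.0]
wrist_force: [0.5, -0.1, -1.3]
width: 0.0134
gripper_force: 40.0
```

{"api": "servo_tool", "payload": {
  "rows": "0.005 0 0 -0.005 0 0 0; 0.005 0 0 -0.005 0 0 0; 0.005 0 0 -0.005 0 0 0; 0.005 0 0 -0.005 0 0 0; 0.005 0 0 0 0 0 0"
}}

```text
clock: 7.05
position: [0.5112, -0.2186, 0.2123]
eef_rot: [0.898, 0.44, -0.0, -0.0]
wrist_force: [0.8, 0.3, -2.1]
width: 0.0136
gripper_force: 40.0
```

{"api": "servo_tool", "payload": {
  "rows": "0.005 0 0 -0.003 0 0 0; 0.005 0 0 -0.003 0 0 0; 0.005 0 0 -0.003 0 0 0; 0.005 0 0 -0.003 0 0 0; 0.005 0 0 -0.003 0 0 0"
}}

```text
clock: 7.68
position: [0.5113, -0.2187, 0.1975]
eef_rot: [0.898, 0.441, -0.0, -0.0]
wrist_force: [0.5, 0.6, -2.1]
width: 0.0135
gripper_force: 40.0
```

{"api": "servo_tool", "payload": {
  "rows": "0.005 0 0 -0.002 0 0 0; 0.005 0 0 -0.002 0 0 0; 0.005 0 0 -0.002 0 0 0; 0.005 0 0 0 0 0 0"
}}

```text
clock: 8.18
position: [0.5113, -0.2187, 0.1916]
eef_rot: [0.898, 0.44, -0.0, -0.0]
wrist_force: [-0.3, 0.5, -1.5]
width: 0.013
gripper_force: 40.0
```

{"api": "servo_tool", "payload": {
  "rows": "0.005 0 0 -0.002 0 0 0; 0.005 0 0 -0.002 0 0 0; 0.005 0 0 -0.002 0 0 0; 0.005 0 0 0 0 0 0"
}}

```text
clock: 8.68
position: [0.5112, -0.2187, 0.1855]
eef_rot: [0.898, 0.44, -0.0, -0.0]
wrist_force: [-0.3, 1.1, -1.8]
width: 0.0136
gripper_force: 40.0
```

{"api": "servo_tool", "payload": {
  "rows": "0.005 0 0 -0.002 0 0 0; 0.005 0 0 -0.002 0 0 0; 0.005 0 0 0 0 0 0"
}}

```text
clock: 9.05
position: [0.5112, -0.2187, 0.1816]
eef_rot: [0.898, 0.441, -0.0, -0.0]
wrist_force: [-0.5, 0.3, -2.0]
width: 0.0135
gripper_force: 40.0
```

{"api": "servo_tool", "payload": {
  "rows": "0.005 0 0 -0.002 0 0 0; 0.005 0 0 -0.002 0 0 0; 0.005 0 0 0 0 0 0"
}}

```text
clock: 9.43
position: [0.5112, -0.2186, 0.1776]
eef_rot: [0.898, 0.441, -0.0, -0.0]
wrist_force: [0.7, 0.0, -1.7]
width: 0.0136
gripper_force: 40.0
```

{"api": "servo_tool", "payload": {
  "rows": "0.005 0 0 -0.002 0 0 0; 0.005 0 0 -0.002 0 0 0; 0.005 0 0 0 0 0 0"
}}

```text
clock: 9.8
position: [0.5112, -0.2187, 0.1736]
eef_rot: [0.898, 0.44, -0.0, -0.0]
wrist_force: [-0.4, -0.2, -1.6]
width: 0.0138
gripper_force: 40.0
```

{"api": "servo_tool", "payload": {
  "rows": "0.005 0 0 -0.002 0 0 0; 0.005 0 0 -0.002 0 0 0; 0.005 0 0 0 0 0 0"
}}

```text
clock: 10.18
position: [0.5114, -0.2188, 0.1699]
eef_rot: [0.898, 0.441, 0.0, 0.0]
wrist_force: [0.3, -0.0, 0.9]
width: 0.0139
gripper_force: 40.0
```

{"api": "servo_tool", "payload": {
  "rows": "0.005 0 0 -0.002 0 0 0; 0.005 0 0 -0.001 0 0 0; 0.005 0 0 0 0 0 0"
}}

```text
clock: 10.55
position: [0.5114, -0.2188, 0.1669]
eef_rot: [0.898, 0.441, 0.0, 0.0]
wrist_force: [-0.1, -0.5, 3.8]
width: 0.0138
gripper_force: 40.0
```

```bash
python3 -c "
from cell import env
s=env.state();print(s['position'],s['wrist_force'],s['moment'],s['joint_pos'])"
```

```text
[ 0.5114187  -0.21876257  0.16686963] [-0.08925293 -0.48812229  3.7987509 ] [-0.07841802  0.05616742  0.02873891] [-6.17062823e-01  4.52891816e-01  1.39847044e+00  4.03770625e-05
  1.28979598e+00  4.14091690e-02]
```

{"api": "servo_tool", "payload": {
  "rows": "0.005 0 0 0 0 0 -0.5; 0.005 0 0 0 0 0 -0.5; 0.005 0 0 0 0 0 0"
}}

```text
clock: 10.92
position: [0.5114, -0.2189, 0.1669]
eef_rot: [0.926, 0.377, 0.0, 0.0]
wrist_force: [0.8, -0.5, 3.0]
width: 0.0135
gripper_force: 40.0
```

```bash
python3 -c "
from cell import env
s=env.state();print(s['position'],s['wrist_force'],s['moment'],s['joint_pos'])"
```

```text
[ 0.51135971 -0.21887707  0.16689406] [ 0.81244163 -0.46957133  2.97429767] [-0.21376498  0.17529265 -0.02023698] [-6.17165092e-01  4.52863928e-01  1.39844041e+00 -2.58935463e-04
  1.28982091e+00  1.80408634e-01]
```

{"api": "servo_tool", "payload": {
  "rows": "0.005 0 0 0 0 0 -0.5; 0.005 0 0 0 0 0 -0.5; 0.005 0 0 0 0 0 0"
}}

```text
clock: 11.3
position: [0.511, -0.2184, 0.1661]
eef_rot: [0.95, 0.312, -0.0, -0.001]
wrist_force: [-0.1, -0.2, -1.5]
width: 0.0134
gripper_force: 40.0
```

```bash
python3 -c "
from cell import env
s=env.state();print(s['wrist_force'],s['moment'])"
```

```text
[-0.07180646 -0.22835847 -1.5280431 ] [-0.00610404  0.17341673 -0.01784014]
```

{"api": "servo_tool", "payload": {
  "rows": "0.005 0 0 0 0 0 -0.5; 0.005 0 0 0 0 0 -0.5; 0.005 0 0 0 0 0 0"
}}

```text
clock: 11.68
position: [0.5111, -0.2185, 0.1663]
eef_rot: [0.969, 0.245, -0.0, -0.0]
wrist_force: [-0.0, 0.5, -1.6]
width: 0.0135
gripper_force: 40.0
```

```bash
python3 -c "
from cell import env
s=env.state();print(s['wrist_force'],s['moment'])"
```

```text
[-0.04250554  0.51197446 -1.57851236] [-0.04596132  0.20855171  0.01045825]
```

{"api": "servo_tool", "payload": {
  "rows": "0.005 0 0 0 0 0 -0.5; 0.005 0 0 0 0 0 -0.5; 0.005 0 0 0 0 0 0"
}}

```text
clock: 12.05
position: [0.511, -0.2185, 0.1664]
eef_rot: [0.984, 0.177, -0.0, -0.0]
wrist_force: [-0.7, -0.7, -3.0]
width: 0.0138
gripper_force: 40.0
```

```bash
python3 -c "
from cell import env
s=env.state();print(s['wrist_force'],s['moment'])"
```

```text
[-0.67914725 -0.74423701 -2.98441885] [0.05639434 0.33257983 0.06438891]
```

The stem popped up into the socket, with the contact force dropping to zero near yaw 40°. I push a little deeper, then turn.

{"api": "servo_tool", "payload": {
  "rows": "0.005 0 0 -0.002 0 0 0; 0.005 0 0 -0.002 0 0 0; 0.005 0 0 -0.001 0 0 0; 0.005 0 0 0 0 0 0"
}}

```text
clock: 12.55
position: [0.5113, -0.2187, 0.1618]
eef_rot: [0.984, 0.176, 0.0, 0.0]
wrist_force: [-0.4, -0.4, 2.0]
width: 0.0136
gripper_force: 40.0
```

```bash
python3 -c "
from cell import env
s=env.state();print(s['wrist_force'],s['moment'])"
```

```text
[-0.43009345 -0.3642964   1.99499465] [0.17741822 0.46964161 0.04187163]
```

{"api": "servo_tool", "payload": {
  "rows": "0.005 0 0 0 0 0 -0.5; 0.005 0 0 0 0 0 -0.5; 0.005 0 0 0 0 0 -0.5; 0.005 0 0 0 0 0 0"
}}

```text
clock: 13.05
position: [0.5113, -0.2187, 0.1619]
eef_rot: [0.997, 0.073, 0.0, 0.0]
wrist_force: [-1.3, 0.9, 1.1]
width: 0.0137
gripper_force: 40.0
```

```bash
python3 -c "
from cell import env
s=env.state();print(s['wrist_force'],s['moment'])"
```

```text
[-1.25549634  0.86220382  1.14243484] [0.13491016 0.42837588 0.04132486]
```

{"api": "servo_tool", "payload": {
  "rows": "0.005 0 0 0 0 0 -0.5; 0.005 0 0 0 0 0 -0.5; 0.005 0 0 0 0 0 -0.5; 0.005 0 0 0 0 0 0"
}}

```text
clock: 13.55
position: [0.5113, -0.2187, 0.1618]
eef_rot: [1.0, -0.032, 0.0, 0.0]
wrist_force: [-0.8, 0.1, 1.1]
width: 0.0131
gripper_force: 40.0
```

```bash
python3 -c "
from cell import env
s=env.state();print(s['wrist_force'],s['moment'])"
```

```text
[-0.76130559  0.05816795  1.10078992] [0.15315528 0.47530934 0.07473546]
```

{"api": "servo_tool", "payload": {
  "rows": "0.005 0 0 0 0 0 -0.5; 0.005 0 0 0 0 0 -0.5; 0.005 0 0 0 0 0 -0.5; 0.005 0 0 0 0 0 0"
}}

```text
clock: 14.05
position: [0.5113, -0.2187, 0.1618]
eef_rot: [0.991, -0.136, 0.0, -0.0]
wrist_force: [-0.8, 0.2, 1.7]
width: 0.0137
gripper_force: 40.0
```

```bash
python3 -c "
from cell import env
s=env.state();print(s['wrist_force'],s['moment'])"
```

```text
[-0.76820798  0.24534542  1.70861875] [0.17806914 0.450847   0.03069563]
```

{"api": "servo_tool", "payload": {
  "rows": "0.005 0 0 0 0 0 -0.4; 0.005 0 0 0 0 0 -0.3; 0.005 0 0 0 0 0 0"
}}

```text
clock: 14.42
position: [0.5113, -0.2187, 0.1618]
eef_rot: [0.983, -0.184, 0.0, 0.0]
wrist_force: [-0.8, 0.6, 1.5]
width: 0.0137
gripper_force: 40.0
```

```bash
python3 -c "
from cell import env
s=env.state();print(s['wrist_force'],s['moment'])"
```

```text
[-0.78454422  0.61203065  1.46963336] [0.11816603 0.46714695 0.07207614]
```

{"api": "servo_tool", "payload": {
  "rows": "0.005 0 0 0 0 0 -0.25; 0.005 0 0 0 0 0 0"
}}

```text
clock: 14.68
position: [0.5113, -0.2187, 0.1618]
eef_rot: [0.979, -0.202, -0.0, 0.0]
wrist_force: [-0.9, 0.2, 1.4]
width: 0.0137
gripper_force: 40.0
```

```bash
python3 -c "
from cell import env
s=env.state();print(s['wrist_force'],s['moment'],s['eef_rot'])"
```

```text
[-0.91673226  0.23639554  1.44873487] [0.13760853 0.50955187 0.03538376] [ 9.79378924e-01 -2.02031985e-01 -6.96237762e-07  1.10675820e-05]
```

{"api": "servo_tool", "payload": {
  "rows": "0.005 0 0 0 0 0 -0.25; 0.005 0 0 0 0 0 0"
}}

```text
clock: 14.92
position: [0.5113, -0.2187, 0.1617]
eef_rot: [0.976, -0.219, -0.0, -0.0]
wrist_force: [-0.7, 1.7, 1.3]
width: 0.0135
gripper_force: 40.0
```

```bash
python3 -c "
from cell import env
s=env.state();print(s['wrist_force'],s['moment'],s['eef_rot'])"
```

```text
[-0.72592141  1.65228482  1.27186656] [0.20922559 0.49481068 0.04587916] [ 9.75631085e-01 -2.19417378e-01 -1.54664932e-05 -1.44978190e-05]
```

{"api": "servo_tool", "payload": {
  "rows": "0.005 0 0 0 0 0 -0.25; 0.005 0 0 0 0 0 0"
}}

```text
clock: 15.18
position: [0.5113, -0.2187, 0.1617]
eef_rot: [0.972, -0.237, -0.0, -0.0]
wrist_force: [-0.5, 0.4, 1.4]
width: 0.0134
gripper_force: 40.0
```

```bash
python3 -c "
from cell import env
s=env.state();print(s['wrist_force'],s['moment'],s['eef_rot'])"
```

```text
[-0.46213368  0.42951673  1.39815699] [0.13114505 0.47373031 0.06922257] [ 9.71620751e-01 -2.36544112e-01 -9.02112346e-06 -8.78667778e-06]
```

{"api": "servo_tool", "payload": {
  "rows": "0.005 0 0 0 0 0 -0.25; 0.005 0 0 0 0 0 0"
}}

```text
clock: 15.42
position: [0.5113, -0.2187, 0.1617]
eef_rot: [0.967, -0.253, -0.0, 0.0]
wrist_force: [-1.3, 0.1, 2.3]
width: 0.0138
gripper_force: 40.0
```

```bash
python3 -c "
from cell import env
s=env.state();print(s['wrist_force'],s['moment'],s['eef_rot'])"
```

```text
[-1.25964346  0.07417945  2.25769615] [0.13251258 0.51469379 0.19466154] [ 9.67370864e-01 -2.53364575e-01 -5.94464400e-05  8.85750883e-06]
```

{"api": "servo_tool", "payload": {
  "rows": "0.005 0 0 0 0 0 -0.12; 0.005 0 0 0 0 0 0"
}}

```text
clock: 15.68
position: [0.5113, -0.2187, 0.1617]
eef_rot: [0.965, -0.261, -0.0, 0.0]
wrist_force: [-0.6, 0.7, 1.6]
width: 0.0134
gripper_force: 40.1
```

```bash
python3 -c "
from cell import env
s=env.state();print(s['wrist_force'],s['moment'],s['eef_rot'])"
```

```text
[-0.62037328  0.69752464  1.61267305] [0.16866971 0.50269903 0.26229895] [ 9.65257448e-01 -2.61300699e-01 -5.70864636e-05  7.10215632e-06]
```

{"api": "servo_tool", "payload": {
  "rows": "0.005 0 0 0 0 0 -0.12; 0.005 0 0 0 0 0 0"
}}

```text
clock: 15.92
position: [0.5113, -0.2187, 0.1618]
eef_rot: [0.963, -0.269, -0.0, 0.0]
wrist_force: [-2.1, 0.2, 0.9]
width: 0.0137
gripper_force: 40.2
```

```bash
python3 -c "
from cell import env
s=env.state();print(s['wrist_force'],s['moment'],s['eef_rot'])"
```

```text
[-2.13291456  0.19090339  0.93118701] [0.16745729 0.52036666 0.38847337] [ 9.63027846e-01 -2.69401868e-01 -7.22062640e-06  2.12722596e-05]
```

The moment rose steadily to 0.39 N m over about 2°, so the stem is at its stop. I back off into the play and pull out.

{"api": "servo_tool", "payload": {
  "rows": "0.005 0 0 0 0 0 0.6; 0.005 0 0 0 0 0 0.4; 0.005 0 0 0 0 0 0; 0.005 0 0 0.004 0 0 0; 0.005 0 0 0.008 0 0 0"
}}

```text
clock: 16.55
position: [0.5112, -0.2187, 0.1739]
eef_rot: [0.979, -0.202, -0.0, -0.0]
wrist_force: [0.0, -0.1, -1.6]
width: 0.0137
gripper_force: 40.0
```

{"api": "servo_tool", "payload": {
  "rows": "0.005 0 0 0.01 0 0 0; 0.005 0 0 0.02 0 0 0; 0.005 0 0 0.03 0 0 0; 0.005 0 0 0.04 0 0 0; 0.005 0 0 0.04 0 0 0"
}}

```text
clock: 17.18
position: [0.5112, -0.2186, 0.3159]
eef_rot: [0.979, -0.202, 0.001, 0.0]
wrist_force: [1.1, -0.7, -1.9]
width: 0.0135
gripper_force: 40.0
```

```bash
python3 - <<'E'
from cell import env
from h import *
import pickle
T=env.capture("top");S=env.capture("side");s=env.state();print(s["position"],s["eef_rot"],s["wrist_force"])
pickle.dump((T,S),open("c2.pkl","wb"))
p=s["position"]; print(proj(S,p+[0,0,-.1328+.0155]),proj(T,p+[0,0,-.12]),proj(T,[.511,-.2186,.045]))
f=lambda c,x,y:cv2.convertScaleAbs(cv2.resize(c["pixels"][y:y+60,x:x+80],(400,300),interpolation=2),alpha=1.4)
cv2.imwrite("pics/e.png",np.vstack([np.hstack([f(T,235,160),f(S,260,210)]),np.hstack([f(T,350,185),f(S,330,110)])]))
E
```

```text
[ 0.5122132  -0.21923945  0.31884688] [ 0.97946388 -0.20156224  0.00442087  0.0019041 ] [-0.41692359 -0.25620451 -1.78165878]
[374.01883188 148.98177784] [394.73961143 211.52109822] [384.76185659 213.42112873]
```

View pics/e.png

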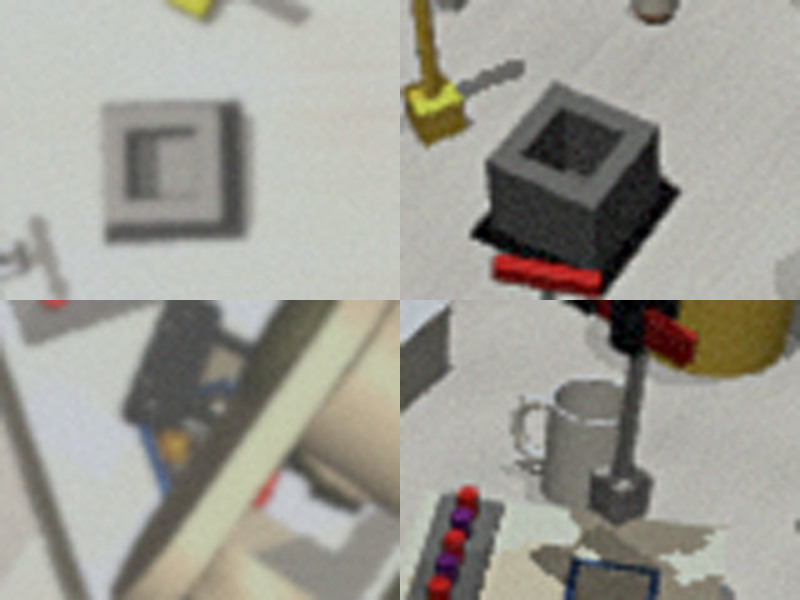

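The stand is empty, with its top corners near top px (256,181), (279,180), (279,204) and (256,204), so it is square to the world axes. The key hangs straight, its socket at side (374,149). I compute the stand centre from both views.

```bash
python3 - <<'E'
from h import *
import pickle
T,S=pickle.load(open("c2.pkl","rb"))
t=np.array([(103,103),(222,102),(222,222),(106,222)])/5+[235,160]-.4
s=np.array([(158,85),(258,128),(198,205),(90,162)])/5+[260,210]-.4
# world order: top img TL = +x,+y ; side: match by projection
for p in t: 
    X=plane(T,p,.07); print(np.round(X,4),np.round(proj(S,X),1))
print("s",s); print("side plane",np.round([plane(S,p,.07) for p in s],4), np.mean([plane(S,p,.07) for p in s],0))
print("top mean",np.mean([plane(T,p,.07) for p in t],0), tri(T,t.mean(0),S,s.mean(0)))
w=np.array([(123,128),(197,128),(199,201),(123,201)])/5+[235,160]-.4
print("well",np.round([plane(T,p,.07) for p in w],4),np.mean([plane(T,p,.07) for p in w],0))
E
```

```text
[0.6309 0.2269 0.07  ] [276.1 241.1]
[0.6303 0.1454 0.07  ] [290.9 225.2]
[0.548  0.1461 0.07  ] [312.1 234.9]
[0.5493 0.2251 0.07  ] [298.2 251.1]
s [[291.2 226.6]
 [311.2 235.2]
 [299.2 250.6]
 [277.6 242. ]]
side plane [[0.6259 0.15   0.07  ]
 [0.5499 0.1487 0.07  ]
 [0.5479 0.2219 0.07  ]
 [0.6249 0.2274 0.07  ]] [0.58715289 0.18701562 0.07      ]
top mean [0.58962471 0.18589346 0.07      ] (array([0.58907688, 0.18589039, 0.06699918]), np.float64(0.0016170184122998581))
well [[0.6135 0.2133 0.07  ]
 [0.6127 0.1627 0.07  ]
 [0.5626 0.1617 0.07  ]
 [0.5634 0.2135 0.07  ]] [0.58805008 0.18778443 0.07      ]
```

{"api": "servo_tool", "payload": {
  "rows": "0.005 0.0077 0.0405 0 0 0 0.29; 0.005 0.0077 0.0405 0 0 0 0.29; 0.005 0.0077 0.0405 0 0 0 0.29; 0.005 0.0077 0.0405 0 0 0 0.29; 0.005 0.0077 0.0405 0 0 0 0.29"
}}

```text
clock: 17.9
position: [0.5497, -0.0148, 0.3131]
eef_rot: [0.995, -0.101, -0.0, -0.0]
wrist_force: [0.8, -0.3, -1.7]
width: 0.0136
gripper_force: 40.0
```

{"api": "servo_tool", "payload": {
  "rows": "0.005 0.0077 0.0405 0 0 0 0.29; 0.005 0.0077 0.0405 0 0 0 0.29; 0.005 0.0077 0.0405 0 0 0 0.29; 0.005 0.0077 0.0405 0 0 0 0.29; 0.005 0.0077 0.0405 0 0 0 0.29"
}}

```text
clock: 18.52
position: [0.5883, 0.1877, 0.313]
eef_rot: [1.0, 0.0, -0.0, 0.0]
wrist_force: [0.8, 0.0, -2.3]
width: 0.0137
gripper_force: 40.0
```

{"api": "servo_tool", "payload": {
  "rows": "0.005 0 0 0 0 0 0; 0.005 0 0 0 0 0 0; 0.005 0 0 0 0 0 0; 0.005 0 0 0 0 0 0"
}}

```text
clock: 19.02
position: [0.5883, 0.1855, 0.3139]
eef_rot: [1.0, -0.001, 0.0, 0.0]
wrist_force: [-0.4, 0.7, -1.5]
width: 0.0135
gripper_force: 40.0
```

{"api": "servo_tool", "payload": {
  "rows": "0.005 0 0 -0.03 0 0 0; 0.005 0 0 -0.03 0 0 0; 0.005 0 0 -0.02 0 0 0; 0.005 0 0 -0.015 0 0 0; 0.005 0 0 -0.01 0 0 0"
}}

```text
clock: 19.65
position: [0.5884, 0.1861, 0.2083]
eef_rot: [1.0, -0.001, 0.0, -0.0]
wrist_force: [-1.2, -1.2, -1.0]
width: 0.0131
gripper_force: 40.0
```

{"api": "servo_tool", "payload": {
  "rows": "0.005 0 0 -0.01 0 0 0; 0.005 0 0 -0.01 0 0 0; 0.005 0 0 -0.01 0 0 0; 0.005 0 0 -0.01 0 0 0; 0.005 0 0 -0.008 0 0 0"
}}

```text
clock: 20.27
position: [0.5883, 0.1863, 0.1601]
eef_rot: [1.0, -0.0, -0.0, 0.0]
wrist_force: [0.5, -0.2, -2.2]
width: 0.0135
gripper_force: 40.0
```

{"api": "servo_tool", "payload": {
  "rows": "0.005 0 0 -0.007 0 0 0; 0.005 0 0 -0.005 0 0 0; 0.005 0 0 -0.003 0 0 0; 0.005 0 0 0 0 0 0"
}}

```text
clock: 20.78
position: [0.5883, 0.1863, 0.1457]
eef_rot: [1.0, -0.0, -0.0, 0.0]
wrist_force: [0.1, -0.0, -2.0]
width: 0.0135
gripper_force: 40.0
```

{"api": "servo_tool", "payload": {
  "rows": "0.005 0 0 -0.002 0 0 0; 0.005 0 0 -0.001 0 0 0; 0.005 0 0 0 0 0 0"
}}

```text
clock: 21.15
position: [0.5883, 0.1863, 0.1428]
eef_rot: [1.0, -0.0, 0.0, -0.0]
wrist_force: [0.5, 1.1, -0.9]
width: 0.0138
gripper_force: 40.0
```

{"api": "servo_tool", "payload": {
  "rows": "0.005 0 0 -0.001 0 0 0; 0.005 0 0 0 0 0 0"
}}

```text
clock: 21.4
position: [0.5887, 0.1864, 0.1428]
eef_rot: [1.0, -0.0, 0.001, -0.0]
wrist_force: [-0.6, 0.3, 4.9]
width: 0.0134
gripper_force: 40.0
```

The key is on the floor of the stand's well. I release it and retreat straight up.

{"api": "servo_tool", "payload": {
  "rows": "0.022 0 0 0 0 0 0; 0.04 0 0 0 0 0 0; 0.05 0 0 0 0 0 0; 0.05 0 0 0 0 0 0; 0.05 0 0 0.01 0 0 0"
}}

```text
clock: 22.02
position: [0.588, 0.1863, 0.1514]
eef_rot: [1.0, -0.0, -0.001, 0.0]
wrist_force: [-0.3, -0.5, -0.3]
width: 0.0501
gripper_force: 0.0
```

{"api": "servo_tool", "payload": {
  "rows": "0.05 0 0 0.03 0 0 0; 0.05 0 0 0.05 0 0 0; 0.05 0 0 0.05 0 0 0; 0.05 0 0 0 0 0 0"
}}

```text
clock: 22.52
position: [0.5892, 0.1865, 0.2866]
eef_rot: [1.0, -0.0, 0.004, -0.001]
wrist_force: [-0.4, 0.8, 0.0]
width: 0.05
gripper_force: 0.0
```

{"api": "servo_tool", "payload": {
  "rows": "0.05 -0.03 0.04 0 0 0 0; 0.05 -0.03 0.04 0 0 0 0; 0.05 -0.03 0.04 0 0 0 0; 0.05 -0.03 0.04 0 0 0 0; 0.05 0 0 0 0 0 0"
}}

```text
clock: 23.15
position: [0.4662, 0.3483, 0.2813]
eef_rot: [1.0, 0.002, -0.001, 0.0]
wrist_force: [0.2, -0.2, 0.8]
width: 0.0499
gripper_force: 0.0
```

{"api": "servo_tool", "payload": {
  "rows": "0.05 -0.03 0.03 0 0 0 0; 0.05 0 0 0 0 0 0; 0.05 0 0 0 0 0 0; 0.05 0 0 0 0 0 0; 0.05 0 0 0 0 0 0"
}}

```text
clock: 23.78
position: [0.4389, 0.3757, 0.2816]
eef_rot: [1.0, -0.001, -0.0, 0.0]
wrist_force: [-0.3, -0.4, 0.7]
width: 0.0498
gripper_force: 0.0
```

```bash
python3 - <<'E'
from cell import env
from h import *
import pickle
T=env.capture("top");S=env.capture("side");s=env.state();print(s["clock"],s["position"],s["wrist_force"])
f=lambda c,x,y:cv2.convertScaleAbs(cv2.resize(c["pixels"][y:y+60,x:x+80],(400,300),interpolation=2),alpha=1.4)
cv2.imwrite("pics/f.png",np.vstack([np.hstack([f(T,235,160),f(S,260,200)]),np.hstack([f(T,350,185),f(S,330,140)])]))
E
```

```text
23.875 [0.43867082 0.37595585 0.28167572] [ 0.68055639  0.31966752 -0.305989  ]
```

View pics/f.png

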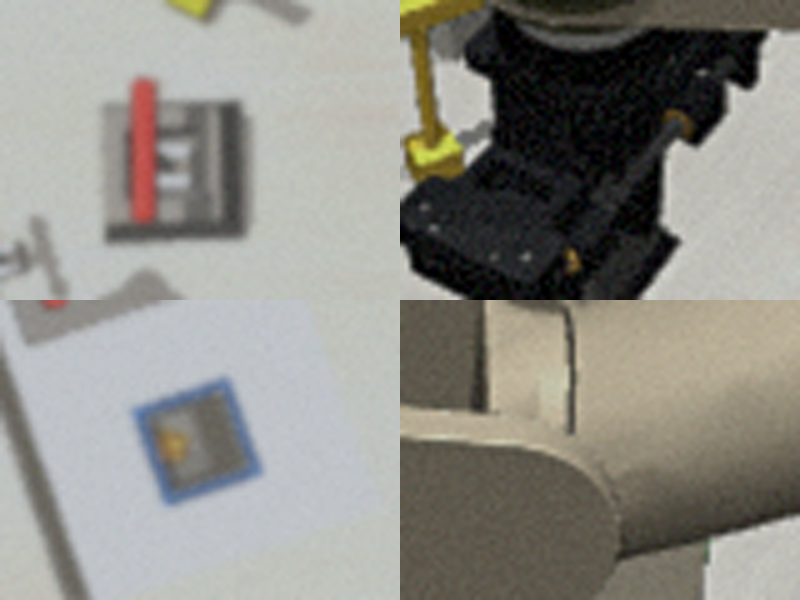

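The key stands upright in its stand: red bar along world x at top (264,190), socket in the well. The stem is visible in the clear well at top (385,214), and the arm is clear of everything. Handing in.

```bash
python3 -c "
from cell import env
print(env.finish_job())"
```

```text
the job is handed in; nothing more can be done
None
```

The job is handed in at about 24 s of the 67 s allowed: by force feel the stem is at its clockwise stop, and the key stands released in its stand. The hand-in gave no verdict.

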